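# Sweep the filter box, seat its double cover and lift the outer cover off

## Robot

A 6-joint arm with a two-finger parallel gripper is mounted at the origin on the work surface. World frame = base frame: x ahead of the robot, y to its left, z up, the work surface at z = 0. Lengths are in m, angles in rad, forces in N, time in s.
With the tool pointing down it reaches from about 0.325 to 0.775 m from the base axis. Payload 9.3 kg.
Tool frame: the origin (TCP) lies between the finger pads; the fingertips stand 11 mm ahead of it and the grasp point (between the pads) lies 8 mm behind it; z points along the fingers, y is the line along which they close (so a half turn about z gives the same grasp; the last joint's range is limited). The gripper opens to 85 mm and grips with 20 to 120 N. Pads are 22 mm wide; open, the fingers measure 114 mm over their backs; the gripper's body (76 mm by 85 mm) begins 54 mm behind the grasp point. The pads swing forward as they close: fully open they stand 13 mm farther back than shut.
Start: joints at [-1.358, 0.259, 0.021, 1.334, 0, 1.418], TCP at [0.197, -0.514, 0.242] pointing down, gripper open.
Joint ranges: [-3.04, 3.04], [-0.91, 1.82], [-1.04, 1.36], [-1.92, 1.95], [-1.52, 1.45], [-3.14, 3.14]. Speed limits (rad/s): [2.22, 2.22, 2.79, 3.14, 3.14, 3.14].

## Interface

Orientations are given as [roll, pitch, yaw] about the fixed x, y, z axes, in that order (R = Rz(yaw) Ry(pitch) Rx(roll)).
In Python, from plant import status, viewer, workorder gives the robot as it stands.
- The arm moves only by the shell command python3 -m creep 'ROWS' [FORCE]. ROWS is a JSON list of rows, 1 to 5 of them, each of 7 numbers: dx, dy, dz in m, then a rotation vector rx, ry, rz in rad, then the opening from 0.0 (shut) to 1.0 (fully open); each row shifts and turns the commanded pose from where the row before left it, along the tool's axes as they then stand; what a row does not reach is not made up. A row lasts 1/12 s, in which the tool goes at most 0.0417 m and 0.125 rad, less where a joint would pass 70% of its speed; a pose out of reach is approached as far as the arm can. The fingers move at their own pace and stop on an object; FORCE is the grip in N (left out, the last holds). Time passes only in rows, so rows that do not move let the fingers close. It prints the time, the measured TCP pose, the force, the opening and the grip force at its end.
- status.state(): the state, without advancing time (a new reading comes with each control period).
- viewer.grab_frame(name): name is "scene" or "top" or "wrist"; returns (picture, depth): 420x560x3 uint8, red, green, blue; 420x560 float32, m along the optical axis (not along the pixel's ray), 0 where there is no reading.
- viewer.camera_model(name): a dict with "intrinsics" (3x3 intrinsics, pixels), "R" (3x3) and "t" (3): a world point X has camera coordinates R X + t; the wrist camera has in their place "mount" (4x4, takes a point from camera to tool coordinates, whose origin is the TCP and whose axes are the flange's). Camera axes: x right, y down, z forward; pixel columns grow to the right and rows downward; lengths in m; the calibration is good to about 2 mm. A picture is of the moment at which its call begins: read the wrist's pose just before it. camera_model takes no time and is no camera call.
- workorder.sign_off(): hands the job in; it is judged then, once.
The state is a dict: "t": time; "joint_pos": joint angles; "qvel": joint speeds; "joint_torque": joint torques, N m; "eef_pos": TCP position; "eef_rot": TCP orientation; "force": force on the tool from outside, world axes, zero at the start; "wrist_torque": the same for the moment, N m; "width": opening from 0.0 (shut) to 1.0 (fully open); "grasp_force": force on a finger pad.
Only numpy, scipy, OpenCV 4.12 (cv2) and the standard library are available. Lean on these libraries where they do the work, as an engineer would, in place of code of your own. Each camera call takes 0.05 s, during which the arm holds its last target. There are 200 camera calls.

## Task

Holding the wooden scraper block, sweep all four loose metal chips off the deck of the black filter box into the catch tray on its end, touching the chips only with the block, then set the block back down on the bench. Next take the nested pair of covers together by the rod of the inner lid, lower them gently until the inner lid is fully home in the box's round mouth and only then let go. Finally grip the outer cover by its collar and lift it alone, straight up until it is completely clear of the rod, leaving the inner lid seated and undisturbed, and finish holding the cover still and level in the air above the box; leave everything else on the bench alone.

Things in the scene. Friction and masses are not known exactly. Their poses are not given: they have to be found in the camera images.
- filter_box: Fixed black plastic box, 140 (its x) x 300 (its y) x 62 mm tall, flat deck on top at 62 mm. The round mouth lies in the deck towards its +y end; the deck towards its -y end is bare but for the chips. An open aluminium catch tray is fixed to the -y end. Turned about z up to 25 degrees. Origin: centre of the box's underside, at bench level (tray not counted).
- mouth (a point): Centre of the box's round mouth (84 mm diameter, through the 12 mm thick deck, hollow below), at deck level, 70 mm to +y of the box's centre; axes as the box.
- deck_edge (a point): Middle of the deck's -y edge, at deck level (150 mm to -y of the box's centre), over which the chips are swept into the tray; axes as the box.
- tray (a point): Centre of the inner floor of the catch tray, 65 mm beyond the deck's -y edge. Tray 150 (x) x 130 (y) x 25 mm tall, walls and floor 3 mm, axes as the box. Its rim is 37 mm below the deck.
- chip0: One of four loose steel chips, 16 x 10 x 8 mm, about 12 g. All start flat on the bare deck, between 50 and 125 mm to -y of the box's centre and within 40 mm of its middle line, clear of one another. Origin: centre of its underside.
- chip1: One of four loose steel chips, 16 x 10 x 8 mm, about 12 g. All start flat on the bare deck, between 50 and 125 mm to -y of the box's centre and within 40 mm of its middle line, clear of one another. Origin: centre of its underside.
- chip2: One of four loose steel chips, 16 x 10 x 8 mm, about 12 g. All start flat on the bare deck, between 50 and 125 mm to -y of the box's centre and within 40 mm of its middle line, clear of one another. Origin: centre of its underside.
- chip3: One of four loose steel chips, 16 x 10 x 8 mm, about 12 g. All start flat on the bare deck, between 50 and 125 mm to -y of the box's centre and within 40 mm of its middle line, clear of one another. Origin: centre of its underside.
- scraper: Loose plain wooden scraper block, about 0.16 kg, standing upright on the bench: foot 26 (x) x 104 (y) x 24 mm tall, its long edge being the wiping edge, with a handle 22 (x) x 50 (y) mm rising from the foot to 87 mm above its underside. Origin: centre of its underside.
- scraper_grip (a point): Point to grip the scraper's handle: on its middle, 60 mm above its underside, 22 mm wide along the scraper's x.
- inner_lid: Aluminium inner lid, 0.22 kg, on the bench under the outer cover. Plug 76 mm diameter, 14 mm tall, fits the mouth; above it a flange 104 mm diameter, 6 mm thick, lies on the deck when home; a 16 mm rod rises from its centre through the cover's hole, its head (22 mm diameter) 65 to 95 mm above the underside. Round. Origin: centre of the underside, 14 mm below the deck when home.
- rod_head (a point): Middle of the rod's head on the inner lid's axis, 80 mm above the plug's underside: 22 mm diameter, 30 mm tall. Lifting here carries both covers.
- outer_lid: Aluminium outer cover, 0.15 kg, loose on the inner lid's flange: plate 120 mm diameter, 4 mm thick, with a skirt (112 mm inside) reaching 8 mm below it round the flange (4 mm side play) and a collar, 56 mm outside, 46 mm hole, 24 mm tall above the plate. The rod's top stands 47 mm above the collar. Round. Origin: on its axis, at the plate's underside, 20 mm above the inner lid's.
- collar (a point): On the outer cover's axis, 20 mm above the underside of its plate, inside the collar (collar 56 mm outer diameter, from 4 to 28 mm above the underside of the plate): grip the collar from outside here, with the rod between the fingers.
- bearing: Bystander: steel bearing ring, 52 mm diameter, 15 mm tall.
- wrench: Bystander: steel wrench, 170 mm long, lying flat.
- oil_jar: Bystander: amber jar, 60 mm diameter, 85 mm tall.
- spray_can: Bystander: white can, 60 mm diameter, 170 mm tall.
- screwdriver: Bystander: screwdriver, 190 mm long, lying flat.
- spacer: Bystander: small stepped aluminium spacer, 34 mm diameter, 35 mm tall.
- bolt_cup: Bystander: steel bowl, 80 mm diameter, 60 mm tall.
There are look-alikes about, which are no part of the job. Of the things that look like the scraper, take the one that is farthest to the robot's left at the start.

How it is judged:
By the outcome, as a careful person would: the job done as asked, in the order asked, and still so for the second after the job is handed in, while the arm keeps its last pose, push and grip.
It also fails if it takes over 70 s, if anything falls off the work surface, if the arm or the gripper's body presses on something with over 40 N, if the wrist force passes 120 N, or if a joint passes its speed limit or range.

## Working session

There is one attempt and no reset: what is moved stays moved. The work goes in short steps, Python scripts to look and compute and a shell command to move; the robot and the scene stay as the last step left them, time stands still between calls to the robot, and variables do not carry over. Pictures are saved under pics/ and viewed, at most 10 in all, crops included, and the job is handed in when it is done.

```bash
ls; mkdir -p pics; python3 - <<'E'
from plant import status,viewer
import cv2,numpy as np
s=status.state();print(s)
for n in("scene","top"):
    p,d=viewer.grab_frame(n);cv2.imwrite(f"pics/{n}0.png",p[:,:,::-1]);np.savez(f"pics/{n}0.npz",p=p,d=d)
    print(n,viewer.camera_model(n))
print(viewer.camera_model("wrist"))
E
```

```text
pics
{'t': 0.0, 'joint_pos': array([-1.35761012e+00,  2.59199450e-01,  2.07672299e-02,  1.33368979e+00,
        7.71432595e-06,  1.41820661e+00]), 'qvel': array([-1.47136090e-04,  7.70193691e-05, -7.75048533e-04,  9.01101622e-04,
       -6.61896195e-04,  5.34725175e-04]), 'joint_torque': array([ 1.93139090e-04, -5.55640590e+01,  3.44529140e+01,  1.38354365e-02,
       -1.21240028e-04,  1.19313702e-05]), 'eef_pos': array([ 0.19666836, -0.51335894,  0.24166436]), 'eef_rot': array([-3.14028355e+00, -2.09125659e-04,  3.65775783e-01]), 'force': array([0.38333219, 0.22020912, 0.90637298]), 'wrist_torque': array([-0.00018734, -0.0083068 , -0.02023582]), 'grasp_force': 0.0, 'width': 0.9983928571577719}
scene {'intrinsics': array([[396.44658558,   0.        , 276.97482608],
       [  0.        , 396.44658558, 206.42153464],
       [  0.        ,   0.        ,   1.        ]]), 'R': array([[-0.8087102 ,  0.58820559, -0.00141504],
       [ 0.4924852 ,  0.67578712, -0.5484251 ],
       [-0.32163045, -0.44421386, -0.83619848]]), 't': array([ 0.39448006, -0.21741785,  1.31214389])}
top {'intrinsics
[... 194 characters left out ...]
5,  0.00547839],
       [-0.99438739,  0.01196682, -0.10512138],
       [ 0.10504589, -0.00677347, -0.99444431]]), 't': array([-5.47206665e-04,  4.92143104e-01,  1.80995236e+00])}
{'intrinsics': array([[294.87813206,   0.        , 278.21141714],
       [  0.        , 294.87813206, 205.65499809],
       [  0.        ,   0.        ,   1.        ]]), 'mount': array([[ 3.18693962e-04, -9.61144842e-01, -2.76044363e-01,
         7.03995529e-02],
       [ 9.99999942e-01,  3.39069720e-04, -2.60869972e-05,
        -7.69684040e-05],
       [ 1.18671668e-04, -2.76044339e-01,  9.61144895e-01,
        -1.31911770e-01],
       [ 0.00000000e+00,  0.00000000e+00,  0.00000000e+00,
         1.00000000e+00]])}
```

View pics/top0.png

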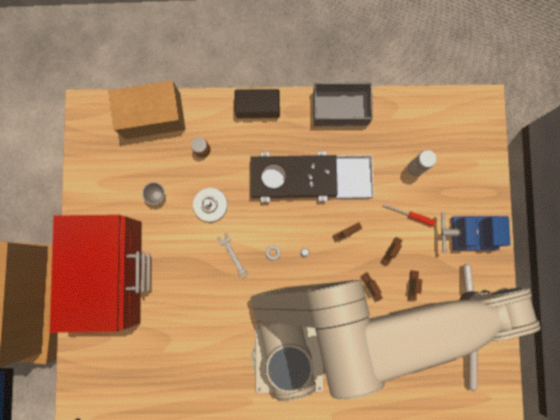

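View pics/scene0.png

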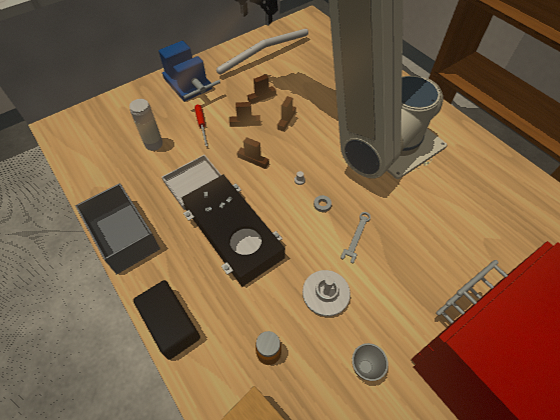

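Top view: the scraper look-alikes stand at (347,232), (392,251), (371,287) and (414,285). Image left is the robot's left (+y), so I choose (347,232), which is (253,152) in the scene view. The box is at (293,177) with its mouth at (273,177), the chips near (318,173) and the tray at (354,177). The nested covers are at (210,205). The small spacer at (305,252) and the knob-like part at (200,147) are no part of the job.

```bash
cat > h.py <<'E'
import numpy as np,cv2
from plant import status,viewer
from scipy.spatial.transform import Rotation as R
def cloud(n,d,st=None):
    c=viewer.camera_model(n);K=c["intrinsics"];v,u=np.indices(d.shape)
    P=np.stack([(u-K[0,2])/K[0,0]*d,(v-K[1,2])/K[1,1]*d,d],-1)
    if n=="wrist":
        M=c["mount"];P=P@M[:3,:3].T+M[:3,3]
        W=P@R.from_euler('xyz',st["eef_rot"]).as_matrix().T+st["eef_pos"]
    else: W=(P-c["t"])@c["R"]
    W[d<=0]=np.nan
    return W
def rect(xy):
    r=cv2.minAreaRect((xy*1000).astype(np.float32));return np.round(r[0],1),np.round(r[1],1),round(r[2],1)
def circ(xy):
    A=np.c_[2*xy,np.ones(len(xy))];s=np.linalg.lstsq(A,(xy**2).sum(1),rcond=None)[0]
    return s[:2],np.sqrt(s[2]+s[:2]@s[:2])
def sel(W,b,z0,z1):
    m=(W[...,0]>b[0])&(W[...,0]<b[1])&(W[...,1]>b[2])&(W[...,1]<b[3])&(W[...,2]>z0)&(W[...,2]<z1)
    return W[m]
E
cat > a.py <<'E'
from h import *
for n in("top","scene"):
    f=np.load(f"pics/{n}0.npz");W=cloud(n,f["d"])
    pts=dict(top=dict(scr=(347,232),box=(300,190),lid=(210,205),mouth=(273,177),tray=(354,177)),scene=dict(scr=(253,152),lid=(326,290)))[n]
    for k,(u,v) in pts.items(): print(n,k,W[v,u].round(3))
    print("tbl",np.nanmedian(W[230:240,100:130,2]) if n=="top" else np.nanmedian(W[330:340,190:230,2]))
    if n=="top":
        c={k:W[v,u] for k,(u,v) in pts.items()}
    q=c["scr"];b=(q[0]-.07,q[0]+.07,q[1]-.07,q[1]+.07)
    for z in((.012,.04),(.05,.08),(.08,.1)):
        S=sel(W,b,*z);print("scr",z,len(S),rect(S[:,:2]) if len(S)>5 else 0)
    q=c["box"]
    S=sel(W,(q[0]-.15,q[0]+.15,q[1]-.2,q[1]+.2),.055,.075);print("box",len(S),rect(S[:,:2]),np.median(S[:,2]))
    q=c["lid"];b=(q[0]-.08,q[0]+.08,q[1]-.08,q[1]+.08)
    for z in((.018,.03),(.04,.055),(.085,.11)):
        S=sel(W,b,*z);print("lid",z,len(S),rect(S[:,:2]) if len(S)>5 else 0,np.median(S[:,2]),S[:,:2].mean(0))
E
python3 a.py
```

```text
top scr [ 0.423 -0.202  0.088]
top box [ 0.571 -0.047  0.064]
top lid [0.524 0.264 0.055]
top mouth [0.628 0.047 0.005]
top tray [ 0.626 -0.243  0.001]
tbl 0.21704430296814203
scr (0.012, 0.04) 115 (array([ 419.1, -202.2]), array([115.8, 100.6]), 79.1)
scr (0.05, 0.08) 14 (array([ 429.6, -210.9]), array([19.3, 50. ]), 22.0)
scr (0.08, 0.1) 92 (array([ 428.9, -211.3]), array([21.2, 50.9]), 25.7)
box 2864 (array([559.3, -28.5]), array([278.1, 305.1]), 1.9) 0.062326122266986306
lid (0.018, 0.03) 607 (array([529.9, 270.4]), array([116.7, 116.7]), 0.7) 0.02343191494162308 [0.52882337 0.26940463]
lid (0.04, 0.055) 71 (array([530.7, 270.2]), array([52.9, 53.3]), 2.2) 0.04731451116714496 [0.53063691 0.27014534]
lid (0.085, 0.11) 31 (array([529.6, 270.1]), array([20.5, 16.8]), 45.0) 0.09487170188150289 [0.52939637 0.269604  ]
scene scr [ 0.435 -0.198  0.054]
scene lid [0.539 0.275 0.052]
tbl -0.00023015116791397867
scr (0.012, 0.04) 222 (array([ 432.9, -209.9]), array([ 27.1, 105.8]), 27.1)
scr (0.05, 0.08) 114 (array([ 438.3, -205.6]), array([17., 52.]), 42.0)
scr (0.08, 0.1) 103 (array([ 431.5, -210.5]), array([23.8, 48.5]), 25.7)
box 4415 (array([558.8, -51.4]), array([275.1, 354.9]), 0.2) 0.061027507099104636
lid (0.018, 0.03) 1355 (array([533.2, 270.1]), array([117.8, 118.6]), 7.5) 0.022988492685121636 [0.53628648 0.27314886]
lid (0.04, 0.055) 149 (array([532.9, 270.6]), array([54.5, 52.3]), 49.2) 0.046345514905059323 [0.53740128 0.27378203]
lid (0.085, 0.11) 73 (array([532.7, 270.7]), array([20. , 20.1]), 67.8) 0.09355922918194247 [0.53372062 0.27092734]
```

```bash
cat >> h.py <<'E'
def to(x,y,z,yaw):
    s=status.state();r=R.from_euler('xyz',s["eef_rot"]);g=R.from_euler('xyz',[np.pi,0,yaw])
    d=r.inv().apply(np.array([x,y,z])-s["eef_pos"])
    print("t",round(s["t"],2),"d",d.round(4),"rv",(r.inv()*g).as_rotvec().round(3),"j",s["joint_pos"].round(2))
E
python3 - <<'E'
from h import *
f=np.load("pics/top0.npz");W=cloud("top",f["d"])
S=sel(W,(.53,.72,-.2,.16),.056,.0665);print("box",rect(S[:,:2]),np.median(S[:,2]))
f=np.load("pics/scene0.npz");W=cloud("scene",f["d"])
S=sel(W,(.53,.72,-.2,.16),.056,.0665);print("box",rect(S[:,:2]),np.median(S[:,2]))
to(.43,-.211,.24,np.radians(115.7))
E
```

```text
box (array([626.6, -24.5]), array([149. , 300.3]), 0.4) 0.061518638989707955
box (array([625.6, -25.7]), array([141.3, 303.7]), 0.2) 0.06098167664800809
t 0.1 d [ 0.3261 -0.1989  0.002 ] rv [-1.000e-03 -1.000e-03 -1.654e+00] j [-1.36  0.26  0.02  1.33 -0.    1.42]
```

```bash
A='[0.0326,-0.0199,0,0,0,0,1]'; python3 -m creep '[[0.0326,-0.0199,0,0,0,0,1],[0.0326,-0.0199,0,0,0,0,1],[0.0326,-0.0199,0,0,0,0,1],[0.0326,-0.0199,0,0,0,0,1],[0.0326,-0.0199,0,0,0,0,1]]'
python3 -m creep '[[0.0326,-0.0199,0,0,0,0,1],[0.0326,-0.0199,0,0,0,0,1],[0.0326,-0.0199,0,0,0,0,1],[0.0326,-0.0199,0,0,0,0,1],[0.0326,-0.0199,0,0,0,0,1]]'
python3 -m creep '[[0,0,0,0,0,-0.118,1],[0,0,0,0,0,-0.118,1],[0,0,0,0,0,-0.118,1],[0,0,0,0,0,-0.118,1],[0,0,0,0,0,-0.118,1]]'
python3 -m creep '[[0,0,0,0,0,-0.118,1],[0,0,0,0,0,-0.118,1],[0,0,0,0,0,-0.118,1],[0,0,0,0,0,-0.118,1],[0,0,0,0,0,-0.118,1]]'
python3 -m creep '[[0,0,0,0,0,-0.118,1],[0,0,0,0,0,-0.118,1],[0,0,0,0,0,-0.118,1],[0,0,0,0,0,-0.118,1],[0,0,0,0,0,0,1]]'
python3 - <<'E'
from h import *
s=status.state();p,d=viewer.grab_frame("wrist");cv2.imwrite("pics/w1.png",p[:,:,::-1]);W=cloud("wrist",d,s)
b=(.35,.51,-.29,-.13)
for z in((.012,.035),(.05,.08),(.08,.1)):
    S=sel(W,b,*z);print("scr",z,len(S),rect(S[:,:2]) if len(S)>5 else 0,np.median(S[:,2]))
to(.43,-.211,.071,np.radians(115.7))
E
```

```text
t: 0.52
eef_pos: [0.3139, -0.3608, 0.242]
eef_rot: [-3.141, 0.0, 0.365]
force: [-0.2, 0.2, 0.5]
width: 1.0
grasp_force: 0.0
t: 0.93
eef_pos: [0.4307, -0.2093, 0.2422]
eef_rot: [-3.141, 0.0, 0.366]
force: [0.4, -1.3, -0.8]
width: 0.998
grasp_force: 0.0
t: 1.35
eef_pos: [0.43, -0.2108, 0.242]
eef_rot: [-3.141, -0.0, 0.962]
force: [0.6, -0.0, -0.2]
width: 0.999
grasp_force: 0.0
t: 1.77
eef_pos: [0.4298, -0.2111, 0.242]
eef_rot: [-3.141, -0.0, 1.552]
force: [0.7, -0.6, -0.3]
width: 1.001
grasp_force: 0.0
t: 2.18
eef_pos: [0.4299, -0.2111, 0.242]
eef_rot: [-3.141, -0.001, 2.023]
force: [0.7, 0.7, -0.0]
width: 0.999
grasp_force: 0.0
scr (0.012, 0.035) 671 (array([ 430.9, -210.8]), array([ 26. , 103.1]), 25.7) 0.024111787015069303
scr (0.05, 0.08) 81 (array([ 420.5, -189.6]), array([21.6,  2.9]), 27.6) 0.0649751458198935
scr (0.08, 0.1) 1042 (array([ 430.9, -210.8]), array([22. , 49.8]), 25.6) 0.0870813143582256
t 2.23 d [-1.00e-04  2.00e-04  1.71e-01] rv [-0.    -0.001 -0.003] j [-0.63  0.14 -0.14  1.3  -0.    0.49]
```

View pics/w1.png

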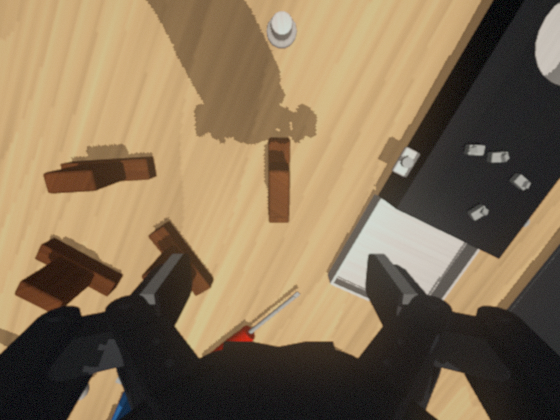

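The upright block at (279,180) measures 26 x 103 mm at the foot and 22 x 50 mm at the handle, and it is 87 mm tall. That is the scraper. The chips are at (475,150), (498,157), (520,182) and (479,212). Next I descend and grip.

```bash
python3 -m creep '[[0.0004,0.001,0.038,0,0,0,1],[0,0,0.038,0,0,0,1],[0,0,0.038,0,0,0,1],[0,0,0.038,0,0,0,1],[0,0,0.025,0,0,0,1]]'
python3 -m creep '[[0,0,0.013,0,0,0,1],[0,0,0,0,0,0,1],[0,0,0,0,0,0,0],[0,0,0,0,0,0,0],[0,0,0,0,0,0,0]]' 60
python3 -m creep '[[0,0,0,0,0,0,0],[0,0,0,0,0,0,0],[0,0,0,0,0,0,0],[0,0,0,0,0,0,0],[0,0,0,0,0,0,0]]' 60
python3 - <<'E'
from h import *
s=status.state();print(s["eef_pos"],s["force"])
f=np.load("pics/top0.npz");W=cloud("top",f["d"]);p=f["p"]
g=p.sum(2)
# chips on deck: bright pts above deck
m=(W[...,0]>.56)&(W[...,0]<.7)&(W[...,1]>-.17)&(W[...,1]<-.05)&(g>250)
n,l,st,c=cv2.connectedComponentsWithStats(m.astype(np.uint8))
for i in range(1,n): print(st[i][4],W[l==i].mean(0).round(3))
to(.626,-.025-.005,.2,np.pi+.005)
E
```

```text
t: 2.65
eef_pos: [0.4294, -0.2094, 0.0623]
eef_rot: [-3.14, -0.002, 2.013]
force: [0.0, 0.1, 0.7]
width: 1.002
grasp_force: 0.0
t: 3.07
eef_pos: [0.4314, -0.2109, 0.0536]
eef_rot: [3.141, 0.002, 2.017]
force: [0.0, 0.4, -0.2]
width: 0.608
grasp_force: 0.0
t: 3.48
eef_pos: [0.4311, -0.2106, 0.0531]
eef_rot: [3.141, 0.001, 2.018]
force: [-1.1, 0.3, 7.4]
width: 0.252
grasp_force: 60.4
[ 0.43108581 -0.2105983   0.05305821] [-1.06714067  0.30879808  7.35128878]
7 [ 0.694 -0.094  0.063]
19 [ 0.694 -0.137  0.06 ]
1 [ 0.69  -0.052  0.068]
3 [ 0.674 -0.169  0.068]
25 [ 0.656 -0.092  0.066]
26 [ 0.636 -0.14   0.065]
52 [ 0.605 -0.083  0.067]
t 3.48 d [ 0.0785  0.2539 -0.1468] rv [-0.     0.002 -1.129] j [-0.63  0.28 -0.47  0.82  0.    0.49]
```

```bash
python3 -m creep '[[0,0,-0.02,0,0,0,0],[0,0,-0.04,0,0,0,0],[0,0,-0.04,0,0,0,0],[0,0,-0.03,0,0,0,0],[0,0,0,0,0,-0.113,0]]' 60
python3 -m creep '[[0,0,0,0,0,-0.113,0],[0,0,0,0,0,-0.113,0],[0,0,0,0,0,-0.113,0],[0,0,0,0,0,-0.113,0],[0,0,0,0,0,-0.113,0]]'
python3 -m creep '[[0,0,0,0,0,-0.113,0],[0,0,0,0,0,-0.113,0],[0,0,0,0,0,-0.113,0],[0,0,0,0,0,-0.113,0],[0,0,0,0,0,0,0]]'
python3 - <<'E'
from h import *
to(.626,-.035,.182,np.pi+.005)
E
```

```text
t: 3.9
eef_pos: [0.4326, -0.2117, 0.1883]
eef_rot: [3.138, 0.008, 2.129]
force: [0.1, -0.0, -1.8]
width: 0.249
grasp_force: 59.6
t: 4.32
eef_pos: [0.4305, -0.2102, 0.1823]
eef_rot: [-3.142, -0.0, 2.701]
force: [0.1, 0.4, -1.5]
width: 0.249
grasp_force: 59.5
t: 4.73
eef_pos: [0.4306, -0.2103, 0.1823]
eef_rot: [3.141, -0.0, -3.13]
force: [-1.1, -0.3, -0.4]
width: 0.25
grasp_force: 59.5
t 4.73 d [-0.1974  0.1731  0.0002] rv [ 0.    -0.     0.006] j [-0.63  0.17 -0.26  1.15 -0.   -0.64]
```

```bash
python3 -m creep '[[-0.0247,0.0216,0,0,0,0.006,0],[-0.0247,0.0216,0,0,0,0,0],[-0.0247,0.0216,0,0,0,0,0],[-0.0247,0.0216,0,0,0,0,0],[-0.0247,0.0216,0,0,0,0,0]]'
python3 -m creep '[[-0.0247,0.0216,0,0,0,0,0],[-0.0247,0.0216,0,0,0,0,0],[-0.0247,0.0216,0,0,0,0,0],[0,0,0,0,0,0,0],[0,0,0,0,0,0,0]]'
python3 - <<'E'
from h import *
s=status.state();p,d=viewer.grab_frame("wrist");cv2.imwrite("pics/w2.png",p[:,:,::-1]);W=cloud("wrist",d,s)
S=sel(W,(.53,.72,-.2,.16),.056,.0665);print("box",rect(S[:,:2]),np.median(S[:,2]))
p,d=viewer.grab_frame("scene");cv2.imwrite("pics/s2.png",p[:,:,::-1])
to(.626,-.035,.117,np.pi+.005)
E
```

```text
t: 5.15
eef_pos: [0.555, -0.101, 0.1823]
eef_rot: [-3.142, -0.0, 3.137]
force: [0.6, -1.1, -0.9]
width: 0.248
grasp_force: 59.4
t: 5.57
eef_pos: [0.6288, -0.036, 0.1813]
eef_rot: [3.141, -0.001, 3.141]
force: [-1.4, 0.1, -0.8]
width: 0.25
grasp_force: 59.7
box (array([625.9, -24. ]), array([140.8, 301.4]), 0.3) 0.06222673186940925
t 5.67 d [0.0016 0.0025 0.0649] rv [-0.    -0.001 -0.007] j [-0.19  0.41  0.1   1.26 -0.   -0.19]
```

View pics/w2.png

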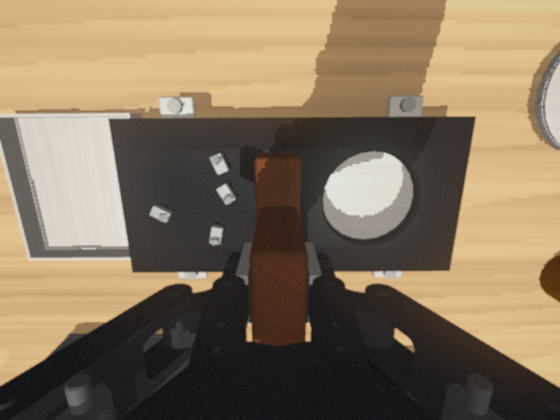

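```bash
python3 -m creep '[[0.0016,0.002,0.03,0,0,-0.006,0],[0,0,0.02,0,0,0,0],[0,0,0.01,0,0,0,0],[0,0,0.003,0,0,0,0],[0,0,0,0,0,0,0]]'
python3 -m creep '[[0,0,0.001,0,0,0,0],[0,0,0,0,0,0,0]]'
python3 -m creep '[[0,0,0.001,0,0,0,0],[0,0,0,0,0,0,0]]'
python3 -c "
from h import *
to(.626,-.035,.116,np.pi+.005)"
```

```text
t: 6.08
eef_pos: [0.626, -0.036, 0.1193]
eef_rot: [3.141, -0.001, -3.137]
force: [-1.1, 0.2, -1.1]
width: 0.249
grasp_force: 59.6
t: 6.25
eef_pos: [0.6271, -0.0358, 0.1195]
eef_rot: [-3.141, 0.002, -3.136]
force: [-0.7, 0.5, -0.8]
width: 0.25
grasp_force: 59.6
t: 6.42
eef_pos: [0.6268, -0.0355, 0.1179]
eef_rot: [-3.141, 0.001, -3.136]
force: [0.2, 0.4, -1.5]
width: 0.249
grasp_force: 59.6
t 6.42 d [0.0008 0.0005 0.0019] rv [-0.     0.001  0.001] j [-0.19  0.45 -0.02  1.11  0.   -0.2 ]
```

```bash
python3 -m creep '[[0.001,0,0.001,0,0,0,0],[0,0,0,0,0,0,0]]'
python3 -m creep '[[0,0,0.0008,0,0,0,0],[0,0,0,0,0,0,0],[0,0,0,0,0,0,0]]'
```

```text
t: 6.58
eef_pos: [0.6254, -0.0353, 0.1163]
eef_rot: [3.142, -0.0, -3.135]
force: [0.3, -0.3, -1.4]
width: 0.255
grasp_force: 59.6
t: 6.83
eef_pos: [0.6255, -0.0353, 0.1154]
eef_rot: [3.142, -0.0, -3.135]
force: [-0.2, 0.4, -2.2]
width: 0.247
grasp_force: 59.6
```

```bash
python3 -m creep '[[0,-0.008,0,0,0,0,0],[0,-0.008,0,0,0,0,0],[0,-0.008,0,0,0,0,0],[0,-0.008,0,0,0,0,0],[0,-0.008,0,0,0,0,0]]'
python3 -m creep '[[0,-0.008,0,0,0,0,0],[0,-0.008,0,0,0,0,0],[0,-0.008,0,0,0,0,0],[0,-0.008,0,0,0,0,0],[0,-0.008,0,0,0,0,0]]'
python3 -m creep '[[0,-0.008,0,0,0,0,0],[0,-0.008,0,0,0,0,0],[0,-0.008,0,0,0,0,0],[0,-0.008,0,0,0,0,0],[0,-0.008,0,0,0,0,0]]'
python3 -m creep '[[0,-0.008,0,0,0,0,0],[0,-0.008,0,0,0,0,0],[0,-0.008,0,0,0,0,0],[0,-0.008,0,0,0,0,0],[0,0,0,0,0,0,0]]'
python3 - <<'E'
from h import *
p,d=viewer.grab_frame("scene");a=p[130:300,130:310]
s=status.state();w,d=viewer.grab_frame("wrist")
cv2.imwrite("pics/m3.png",np.hstack([cv2.resize(a,(445,420)),w[:,:340]])[:,:,::-1])
to(.43,-.211,.2,2.019)
E
```

```text
t: 7.25
eef_pos: [0.6258, -0.0766, 0.1154]
eef_rot: [-3.142, -0.0, -3.136]
force: [-0.3, 0.5, -1.0]
width: 0.249
grasp_force: 59.6
t: 7.67
eef_pos: [0.626, -0.1163, 0.1155]
eef_rot: [3.142, 0.0, -3.135]
force: [-0.8, 0.4, -1.2]
width: 0.249
grasp_force: 59.6
t: 8.08
eef_pos: [0.6263, -0.1562, 0.1155]
eef_rot: [3.142, -0.0, -3.135]
force: [-0.5, 0.1, -1.2]
width: 0.25
grasp_force: 59.6
t: 8.5
eef_pos: [0.6265, -0.1891, 0.1154]
eef_rot: [-3.141, 0.0, -3.137]
force: [-0.6, 0.1, -1.6]
width: 0.251
grasp_force: 59.6
t 8.6 d [ 0.1966 -0.0222 -0.0846] rv [ 0.    -0.     1.128] j [-0.42  0.49  0.05  1.13  0.   -0.42]
```

View pics/m3.png

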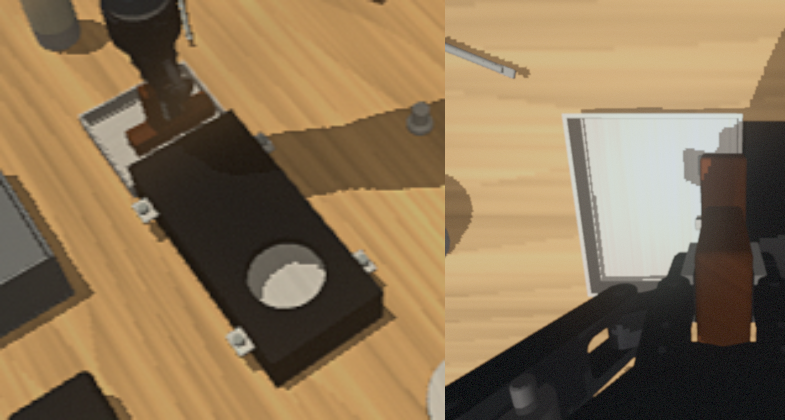

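The deck is clear in both views. The block hides part of the tray, so I'll check it again after moving away. Next I take the block back to its starting place.

```bash
python3 -m creep '[[0,0,-0.03,0,0,0,0],[0,0,-0.04,0,0,0,0],[0.0197,-0.0022,0,0,0,0.113,0],[0,0,0,0,0,0,0],[0,0,0,0,0,0,0]]'
python3 - <<'E'
from h import *
to(.4311,-.2106,.185,2.018)
E
```

```text
t: 9.02
eef_pos: [0.6066, -0.1893, 0.1862]
eef_rot: [-3.141, 0.001, 3.036]
force: [-0.2, -0.2, -1.4]
width: 0.249
grasp_force: 59.5
t 9.02 d [ 0.1722 -0.0397  0.001 ] rv [0.000e+00 1.000e-03 1.018e+00] j [-0.43  0.42  0.13  1.27  0.   -0.33]
```

```bash
python3 -m creep '[[0.0344,-0.0079,0,0,0,0,0],[0.0344,-0.0079,0,0,0,0,0],[0.0344,-0.0079,0,0,0,0,0],[0.0344,-0.0079,0,0,0,0,0],[0.0344,-0.0079,0,0,0,0,0]]'
python3 -m creep '[[0,0,0,0,0,0.113,0],[0,0,0,0,0,0.113,0],[0,0,0,0,0,0.113,0],[0,0,0,0,0,0.113,0],[0,0,0,0,0,0.113,0]]'
python3 -m creep '[[0,0,0,0,0,0.113,0],[0,0,0,0,0,0.113,0],[0,0,0,0,0,0.113,0],[0,0,0,0,0,0.113,0],[0,0,0,0,0,0,0]]'
python3 - <<'E'
from h import *
to(.4311,-.2106,.0535,2.018)
p,d=viewer.grab_frame("scene");a=p[140:210,150:240]
p,d=viewer.grab_frame("top");b=p[145:210,240:380]
np.savez("pics/t4.npz",p=p,d=d)
cv2.imwrite("pics/m4.png",np.vstack([cv2.resize(a,(450,350),interpolation=2)[:,:450],cv2.resize(b,(450,209),interpolation=2)])[:,:,::-1])
E
```

```text
t: 9.43
eef_pos: [0.4301, -0.21, 0.1844]
eef_rot: [3.141, -0.001, 3.038]
force: [0.3, -0.7, -1.2]
width: 0.25
grasp_force: 59.6
t: 9.85
eef_pos: [0.4316, -0.2102, 0.1847]
eef_rot: [3.141, -0.001, 2.467]
force: [0.6, -0.2, -2.4]
width: 0.248
grasp_force: 59.5
t: 10.27
eef_pos: [0.4317, -0.2102, 0.1847]
eef_rot: [-3.141, -0.001, 2.015]
force: [0.2, -0.4, -1.9]
width: 0.251
grasp_force: 59.5
t 10.27 d [-0.0003 -0.0006  0.1312] rv [-0.001 -0.001 -0.003] j [-0.63  0.17 -0.25  1.16  0.    0.5 ]
```

View pics/m4.png

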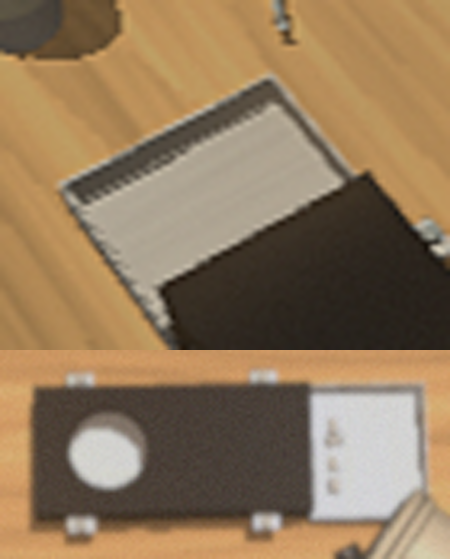

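The top crop shows the deck empty and the four chips in a row in the tray near its deck side, at about (335,428) to (333,487). Now I set the block down.

```bash
python3 -m creep '[[0,0,0.04,0,0,0,0],[0,0,0.04,0,0,0,0],[0,0,0.03,0,0,0,0],[0,0,0.014,0,0,0,0],[0,0,0.004,0,0,0,0]]'
python3 -m creep '[[0,0,0.002,0,0,0,0],[0,0,0,0,0,0,0],[0,0,0.001,0,0,0,0],[0,0,0,0,0,0,0],[0,0,0,0,0,0,0]]'
```

```text
t: 10.78
eef_pos: [0.4302, -0.2095, 0.0546]
eef_rot: [-3.139, -0.005, 2.022]
force: [-0.0, -0.3, -1.1]
width: 0.25
grasp_force: 59.6
t: 11.2
eef_pos: [0.432, -0.2109, 0.0554]
eef_rot: [3.141, 0.002, 2.018]
force: [-1.1, 0.1, -2.3]
width: 0.248
grasp_force: 59.6
```

```bash
python3 -m creep '[[0,0,0.001,0,0,0,0],[0,0,0,0,0,0,0],[0,0,0.001,0,0,0,0],[0,0,0,0,0,0,0]]'
python3 -m creep '[[0,0,0.001,0,0,0,0],[0,0,0,0,0,0,0]]'

```

```text
t: 11.53
eef_pos: [0.4317, -0.2107, 0.0531]
eef_rot: [3.141, 0.001, 2.018]
force: [-1.6, 1.6, 6.1]
width: 0.25
grasp_force: 60.4
t: 11.7
eef_pos: [0.4317, -0.2108, 0.053]
eef_rot: [3.141, 0.001, 2.018]
force: [-6.2, 3.6, 20.6]
width: 0.251
grasp_force: 62.4
```

```bash
python3 -m creep '[[0,0,-0.0015,0,0,0,0],[0,0,0,0,0,0,0.6],[0,0,0,0,0,0,0.6],[0,0,0,0,0,0,0.8],[0,0,0,0,0,0,1]]' 60
python3 -m creep '[[0,0,-0.01,0,0,0,1],[0,0,-0.04,0,0,0,1],[0,0,-0.04,0,0,0,1],[0,0,-0.04,0,0,0,1],[0,0,-0.04,0,0,0,1]]'
python3 - <<'E'
from h import *
to(.5,.2,.22,2.018)
E
```

```text
t: 12.12
eef_pos: [0.4316, -0.2107, 0.0528]
eef_rot: [-3.141, -0.0, 2.018]
force: [-0.5, -0.5, 0.8]
width: 0.806
grasp_force: 0.0
t: 12.53
eef_pos: [0.4312, -0.2104, 0.2247]
eef_rot: [-3.141, -0.0, 2.018]
force: [0.6, -1.5, 0.3]
width: 0.998
grasp_force: 0.0
t 12.53 d [0.3403 0.2395 0.0048] rv [-0. -0. -0.] j [-0.63  0.15 -0.17  1.26  0.    0.49]
```

```bash
python3 -m creep '[[0.03,0.02295,0,0,0,0,1],[0.03,0.02295,0,0,0,0,1],[0.03,0.02295,0,0,0,0,1],[0.03,0.02295,0,0,0,0,1],[0.03,0.02295,0,0,0,0,1]]'
python3 -m creep '[[0.03,0.02295,0,0,0,0,1],[0.03,0.02295,0,0,0,0,1],[0.03,0.02295,0,0,0,0,1],[0.03,0.02295,0,0,0,0,1],[0.03,0.02295,0,0,0,0,1]]'
python3 -m creep '[[0.03,0.02295,0,0,0,0,1],[0.03,0.02295,0,0,0,0,1],[0.03,0.02295,0,0,0,0,1],[0,0,0,0,0,0,1],[0,0,0,0,0,0,1]]'
cat > lid.py <<'E'
from h import *
s=status.state();p,d=viewer.grab_frame("wrist");cv2.imwrite("pics/w5.png",p[:,:,::-1]);W=cloud("wrist",d,s)
b=(.46,.6,.2,.34)
for z in((.018,.03),(.042,.055),(.088,.11)):
    S=sel(W,b,*z);h=cv2.minEnclosingCircle((S[:,:2]*1000).astype(np.float32));print(z,len(S),h,np.median(S[:,2]),S[:,:2].mean(0))
to(.5315,.2703,.072,2.018)
E
python3 lid.py
```

```text
t: 12.95
eef_pos: [0.4702, -0.0242, 0.223]
eef_rot: [3.141, 0.0, 2.017]
force: [1.5, -0.3, -0.1]
width: 1.003
grasp_force: 0.0
t: 13.37
eef_pos: [0.5088, 0.1611, 0.2228]
eef_rot: [-3.141, 0.0, 2.018]
force: [0.8, -1.0, 0.1]
width: 1.001
grasp_force: 0.0
t: 13.78
eef_pos: [0.5318, 0.2718, 0.2219]
eef_rot: [-3.14, -0.0, 2.021]
force: [-0.3, -0.4, -0.9]
width: 1.002
grasp_force: 0.0
(0.018, 0.03) 6936 ((532.5491943359375, 270.9341735839844), 59.851715087890625) 0.024158381394850104 [0.53068788 0.27498168]
(0.042, 0.055) 717 ((532.4970703125, 271.1666564941406), 27.763883590698242) 0.047916071709371205 [0.531414   0.27347002]
(0.088, 0.11) 453 ((532.5240478515625, 271.0837097167969), 10.98907470703125) 0.0951426697893843 [0.5321672  0.27171877]
t 13.83 d [-0.000e+00 -1.000e-04  1.502e-01] rv [-0.001  0.     0.001] j [ 0.33  0.35  0.1   1.32 -0.    1.45]
```

View pics/w5.png

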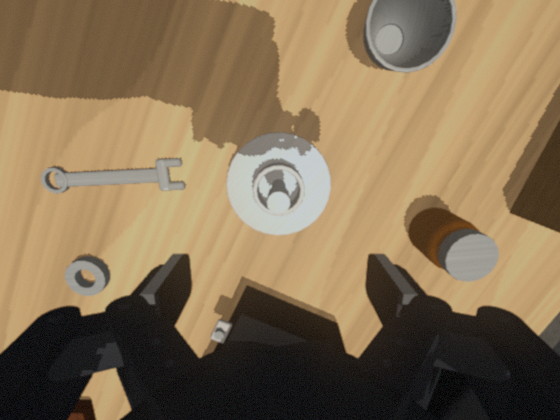

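The covers are at (279,185) with the rod head at (278,200). All three circles are coaxial at (0.5325, 0.2710), with the rod top at 95 mm.

```bash
python3 -m creep '[[0.0003,0.0012,0.04,0,0,0,1],[0,0,0.04,0,0,0,1],[0,0,0.04,0,0,0,1],[0,0,0.02,0,0,0,1],[0,0,0.01,0,0,0,1]]'
python3 -m creep '[[0,0,0,0,0,0,1],[0,0,0,0,0,0,0],[0,0,0,0,0,0,0],[0,0,0,0,0,0,0],[0,0,0,0,0,0,0]]' 70
python3 -m creep '[[0,0,0,0,0,0,0],[0,0,0,0,0,0,0],[0,0,0,0,0,0,0],[0,0,0,0,0,0,0]]' 70
python3 -c "
from h import *
to(.5325,.271,.2,2.018)"
```

```text
t: 14.25
eef_pos: [0.5313, 0.2687, 0.0699]
eef_rot: [-3.137, -0.0, 2.016]
force: [-0.1, 0.2, -0.3]
width: 1.0
grasp_force: 0.0
t: 14.67
eef_pos: [0.5337, 0.271, 0.0745]
eef_rot: [3.139, 0.0, 2.018]
force: [0.4, -0.3, 0.5]
width: 0.454
grasp_force: 0.0
t: 15.0
eef_pos: [0.5331, 0.2709, 0.0738]
eef_rot: [3.141, 0.0, 2.018]
force: [-2.6, -0.6, 5.4]
width: 0.241
grasp_force: 68.1
t 15.0 d [ 0.0004 -0.0004 -0.1262] rv [ 0.001  0.    -0.   ] j [ 0.33  0.43 -0.16  0.97 -0.    1.45]
```

```bash
python3 -m creep '[[0,0,-0.01,0,0,0,0],[0,0,-0.03,0,0,0,0],[0,0,-0.04,0,0,0,0],[0,0,-0.03,0,0,0,0],[0,0,0,0,0,0,0]]'
python3 - <<'E'
from h import *
for n in("top","scene"):
    f=np.load(f"pics/{n}0.npz");W=cloud(n,f["d"])
    c0=np.array([.6256,.0457]);r=np.hypot(W[...,0]-c0[0],W[...,1]-c0[1])
    m=(np.abs(W[...,2]-.062)<.004)&(r<.065)
    P=W[m][:,:2];a=np.degrees(np.arctan2(*(P-c0).T))//12
    q=np.array([P[a==k][np.argmin(np.hypot(*(P[a==k]-c0).T))] for k in np.unique(a)])
    print(n,circ(q),len(q))
s=status.state();p,d=viewer.grab_frame("wrist");W=cloud("wrist",d,s);e=s["eef_pos"];print(e)
for z in((-.055,-.038),(-.03,-.018),(.016,.03)):
    S=sel(W,(e[0]-.07,e[0]+.07,e[1]-.07,e[1]+.07),e[2]+z[0],e[2]+z[1]);h=cv2.minEnclosingCircle((S[:,:2]*1000).astype(np.float32));print(z,len(S),h,np.median(S[:,2])-e[2])
to(.626,.0457,.184,2.018)
E
```

```text
t: 15.42
eef_pos: [0.535, 0.2716, 0.1899]
eef_rot: [3.132, 0.001, 2.018]
force: [0.4, -0.9, -2.6]
width: 0.237
grasp_force: 69.9
top (array([0.62279756, 0.04551063]), np.float64(0.043353034652280416)) 30
scene (array([0.62565778, 0.04587357]), np.float64(0.04210364996777751)) 30
[0.53500975 0.27163872 0.18989289]
(-0.055, -0.038) 16059 ((533.0938720703125, 271.1611022949219), 60.05460739135742) -0.04956154267872584
(-0.03, -0.018) 1575 ((532.4195556640625, 272.1835021972656), 27.794981002807617) -0.025724965295734398
(0.016, 0.03) 3230 ((531.8147583007812, 277.6098327636719), 26.662639617919922) 0.02163769105217625
t 15.47 d [-0.2431 -0.0149  0.0027] rv [ 0.006  0.001 -0.   ] j [0.33 0.36 0.02 1.23 0.   1.45]
```

```bash
python3 -m creep '[[-0.0347,-0.0021,0,0,0,0,0],[-0.0347,-0.0021,0,0,0,0,0],[-0.0347,-0.0021,0,0,0,0,0],[-0.0347,-0.0021,0,0,0,0,0],[-0.0347,-0.0021,0,0,0,0,0]]'
python3 -m creep '[[-0.0347,-0.0021,0,0,0,0,0],[-0.0347,-0.0021,0,0,0,0,0],[0,0,0,0,0,0,0],[0,0,0,0,0,0,0],[0,0,0,0,0,0,0]]'
cat > rel.py <<'E'
from h import *
s=status.state();p,d=viewer.grab_frame("wrist");W=cloud("wrist",d,s);e=s["eef_pos"];print(e,s["eef_rot"],s["force"])
for z in((-.055,-.044),(-.03,-.018)):
    S=sel(W,(e[0]-.07,e[0]+.07,e[1]-.07,e[1]+.07),e[2]+z[0],e[2]+z[1]);h=cv2.minEnclosingCircle((S[:,:2]*1000).astype(np.float32));print(z,len(S),h,np.median(S[:,2])-e[2])
S=sel(W,(.54,.71,-.19,.14),.057,.067);print("deck",rect(S[:,:2]),np.median(S[:,2]))
p,d=viewer.grab_frame("scene");W=cloud("scene",d)
S=sel(W,(e[0]-.07,e[0]+.07,e[1]-.07,e[1]+.07),e[2]-.055,e[2]-.042);print("scene plate",cv2.minEnclosingCircle((S[:,:2]*1000).astype(np.float32)),rect(S[:,:2]))
to(.6255,.0457,.13,2.018)
E
python3 rel.py
```

```text
t: 15.88
eef_pos: [0.5981, 0.1084, 0.1814]
eef_rot: [-3.139, -0.001, 2.018]
force: [0.0, 1.3, -4.0]
width: 0.24
grasp_force: 70.1
t: 16.3
eef_pos: [0.624, 0.0454, 0.1816]
eef_rot: [-3.139, -0.002, 2.017]
force: [0.2, -0.4, -3.5]
width: 0.235
grasp_force: 70.1
[0.6239971  0.04538765 0.18156196] [-3.13933885e+00 -1.67832966e-03  2.01711135e+00] [ 0.18623985 -0.35500709 -3.47007119]
(-0.055, -0.044) 14958 ((624.004150390625, 41.70747375488281), 59.936344146728516) -0.04947978617116752
(-0.03, -0.018) 1462 ((623.4560546875, 43.3594856262207), 27.85291862487793) -0.02568279991704156
deck (array([625.9, -23.8]), array([140.4, 299.1]), 0.3) 0.062249299649089485
scene plate ((623.95068359375, 42.43099594116211), 60.379722595214844) (array([625.5,  50.5]), array([104.3, 118.1]), 81.3)
t 16.4 d [-0.0013  0.0011  0.0523] rv [-0.001 -0.001  0.001] j [-0.06  0.41  0.09  1.26  0.    1.06]
```

```bash
cat > tilt.py <<'E'
from h import *
s=status.state();p,d=viewer.grab_frame("wrist");W=cloud("wrist",d,s);e=s["eef_pos"]
def plane(S):
    A=np.c_[S[:,:2]-S[:,:2].mean(0),np.ones(len(S))];x=np.linalg.lstsq(A,S[:,2],rcond=None)[0];return np.degrees(x[:2]).round(2),x[2]
S=sel(W,(e[0]-.065,e[0]+.065,e[1]-.065,e[1]+.065),e[2]-.058,e[2]-.041)
for _ in range(4):
    A=np.c_[S[:,:2],np.ones(len(S))];x=np.linalg.lstsq(A,S[:,2],rcond=None)[0];S=S[abs(A@x-S[:,2])<.0015]
print("plate slope deg",np.degrees(x[:2]).round(2),len(S),"z",S[:,2].mean()-e[2],"c",cv2.minEnclosingCircle((S[:,:2]*1000).astype(np.float32)))
D=sel(W,(.56,.7,-.16,-.05),.057,.067);print("deck slope",plane(D))
print(e,s["eef_rot"])
E
python3 tilt.py
```

```text
plate slope deg [-0.62 -0.18] 13316 z -0.049438943851525086 c ((624.2676391601562, 42.733760833740234), 59.74855041503906)
deck slope (array([-0.05, -0.03]), np.float64(0.06226330047670794))
[0.62403143 0.04636096 0.18233703] [-3.14044274e+00 -9.39574545e-04  2.01885337e+00]
```

```bash
python3 -m creep '[[-0.0011,0.0017,0.01,0,0,0,0],[0,0,0.015,0,0,0,0],[0,0,0.010,0,0,0,0],[0,0,0.004,0,0,0,0],[0,0,0,0,0,0,0]]'
python3 -m creep '[[0,0,0.003,0,0,0,0],[0,0,0.003,0,0,0,0],[0,0,0,0,0,0,0]]'
python3 -m creep '[[0,0,0.002,0,0,0,0],[0,0,0.002,0,0,0,0],[0,0,0,0,0,0,0]]'
python3 -c "
from h import *
to(.626,.046,.122,2.018)"
```

```text
t: 16.87
eef_pos: [0.626, 0.0456, 0.1425]
eef_rot: [-3.139, -0.001, 2.018]
force: [-0.1, 0.4, -3.6]
width: 0.235
grasp_force: 70.1
t: 17.12
eef_pos: [0.6267, 0.0451, 0.1378]
eef_rot: [3.142, 0.0, 2.018]
force: [0.7, -0.4, -2.9]
width: 0.235
grasp_force: 70.1
t: 17.37
eef_pos: [0.6267, 0.0451, 0.1337]
eef_rot: [-3.141, -0.0, 2.018]
force: [0.0, -0.3, -3.9]
width: 0.238
grasp_force: 70.1
t 17.37 d [ 0.0011 -0.0002  0.0117] rv [-0. -0. -0.] j [-0.06  0.44  0.01  1.14 -0.    1.06]
```

```bash
python3 -m creep '[[0.0008,0,0.002,0,0,0,0],[0,0,0.002,0,0,0,0],[0,0,0,0,0,0,0]]'
python3 -m creep '[[0,0,0.002,0,0,0,0],[0,0,0.001,0,0,0,0],[0,0,0.001,0,0,0,0],[0,0,0,0,0,0,0]]'

```

```text
t: 17.62
eef_pos: [0.6262, 0.0459, 0.1295]
eef_rot: [-3.141, -0.0, 2.018]
force: [-0.2, 0.6, -3.6]
width: 0.232
grasp_force: 70.1
t: 17.95
eef_pos: [0.6263, 0.0459, 0.1257]
eef_rot: [-3.141, -0.0, 2.018]
force: [-0.9, -0.4, -4.6]
width: 0.233
grasp_force: 70.1
```

```bash
python3 -m creep '[[0,0,0.001,0,0,0,0],[0,0,0.001,0,0,0,0],[0,0,0,0,0,0,0]]'
python3 -m creep '[[0,0,0.001,0,0,0,0],[0,0,0,0,0,0,0],[0,0,0,0,0,0,0]]'

```

```text
t: 18.2
eef_pos: [0.6264, 0.0458, 0.1238]
eef_rot: [-3.142, -0.0, 2.018]
force: [-0.6, -0.6, -2.8]
width: 0.236
grasp_force: 70.2
t: 18.45
eef_pos: [0.6265, 0.0459, 0.1231]
eef_rot: [3.141, 0.0, 2.018]
force: [-0.1, 0.5, -2.1]
width: 0.234
grasp_force: 70.3
```

```bash
python3 -m creep '[[0,0,0.0005,0,0,0,0],[0,0,0,0,0,0,0],[0,0,0,0,0,0,0]]'
python3 -m creep '[[0,0,0.0005,0,0,0,0],[0,0,0,0,0,0,0],[0,0,0,0,0,0,0]]'

```

```text
t: 18.7
eef_pos: [0.6264, 0.0458, 0.1226]
eef_rot: [3.141, 0.0, 2.018]
force: [-0.2, 0.1, -1.3]
width: 0.236
grasp_force: 70.3
t: 18.95
eef_pos: [0.6264, 0.0458, 0.1221]
eef_rot: [3.141, 0.0, 2.018]
force: [-0.6, -0.2, -0.1]
width: 0.237
grasp_force: 70.7
```

```bash
python3 -m creep '[[0,0,0.0005,0,0,0,0],[0,0,0,0,0,0,0],[0,0,0,0,0,0,0]]'
python3 -m creep '[[0,0,0.0005,0,0,0,0],[0,0,0,0,0,0,0],[0,0,0,0,0,0,0]]'
python3 tilt.py

```

```text
t: 19.2
eef_pos: [0.6264, 0.0458, 0.122]
eef_rot: [3.141, 0.0, 2.018]
force: [-4.1, -1.3, 5.1]
width: 0.237
grasp_force: 71.0
t: 19.45
eef_pos: [0.6263, 0.0457, 0.1219]
eef_rot: [3.141, 0.001, 2.018]
force: [-5.0, -0.9, 8.9]
width: 0.237
grasp_force: 71.4
plate slope deg [-0.03  0.03] 13305 z -0.04772310361277314 c ((626.6651611328125, 42.043800354003906), 59.86977005004883)
deck slope (array([0.16, 0.37]), np.float64(0.06223185025830472))
[0.62631705 0.04571552 0.12193908] [3.14100750e+00 6.28891315e-04 2.01770006e+00]
```

The inner lid is home: TCP at 0.1219 and 9 N of contact. The cover reads level at 74 mm, which fits its skirt resting on the deck, as the skirt reaches 2 mm below the flange. I relieve the pressure and release.

```bash
python3 -m creep '[[0,0,-0.0008,0,0,0,0],[0,0,0,0,0,0,0],[0,0,0,0,0,0,0.5],[0,0,0,0,0,0,0.8],[0,0,0,0,0,0,1]]'
python3 -m creep '[[0,0,0,0,0,0,1],[0,0,0,0,0,0,1],[0,0,-0.03,0,0,0,1],[0,0,-0.03,0,0,0,1],[0,0,0,0,0,0,1]]'
python3 -m creep '[[0,0,0,0,0,0,1]]'
cat > fin.py <<'E'
from h import *
s=status.state();p,d=viewer.grab_frame("wrist");cv2.imwrite("pics/w6.png",p[:,:,::-1]);W=cloud("wrist",d,s);e=s["eef_pos"];print(e,s["eef_rot"],s["force"])
for z in((.071,.078),(.094,.102),(.137,.148)):
    S=sel(W,(.55,.7,-.03,.12),*z);h=cv2.minEnclosingCircle((S[:,:2]*1000).astype(np.float32));print(z,len(S),h,np.median(S[:,2]))
to(.626,.042,.086,2.018)
E
python3 fin.py; python3 tilt.py
```

```text
t: 19.92
eef_pos: [0.6265, 0.0459, 0.1215]
eef_rot: [-3.142, -0.0, 2.018]
force: [-1.0, 0.9, -0.5]
width: 0.652
grasp_force: 0.0
t: 20.33
eef_pos: [0.6283, 0.0458, 0.1873]
eef_rot: [3.135, 0.004, 2.018]
force: [0.3, -0.1, 0.3]
width: 0.999
grasp_force: 0.0
t: 20.42
eef_pos: [0.6273, 0.0458, 0.1836]
eef_rot: [3.138, 0.002, 2.018]
force: [0.2, 0.5, -0.7]
width: 0.999
grasp_force: 0.0
[0.62727828 0.04583844 0.18356033] [3.13835359e+00 1.75569819e-03 2.01783515e+00] [ 0.2378374   0.54049213 -0.69953057]
(0.071, 0.078) 10672 ((626.4730224609375, 42.06132507324219), 59.984596252441406) 0.07430124121971032
(0.094, 0.102) 1206 ((626.4662475585938, 42.0943603515625), 28.045148849487305) 0.09800287669106966
(0.137, 0.148) 941 ((626.1047973632812, 46.13159942626953), 11.021870613098145) 0.14318792936772642
t 20.47 d [-0.0032 -0.0023  0.096 ] rv [ 0.001  0.001 -0.   ] j [-0.06  0.41  0.1   1.25  0.    1.06]
plate slope deg [-8.51  5.66] 40 z -0.0488238758903847 c ((624.407958984375, 48.862422943115234), 10.247432708740234)
deck slope (array([-0.03, -0.02]), np.float64(0.062254016595403715))
[0.62657091 0.0458545  0.18202865] [3.14065160e+00 5.12266033e-04 2.01782847e+00]
```

View pics/w6.png

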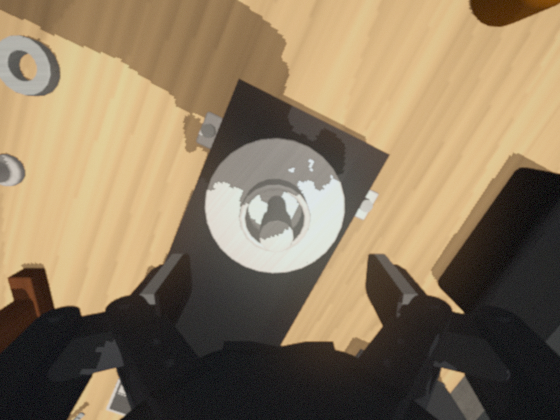

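The cover is level at (0.6265, 0.0421) with the collar top at 98 mm. The rod top at 143.2 mm puts the plug's underside at 48.2 mm, so the lid is home. Next I descend on the collar.

```bash
python3 -m creep '[[-0.0034,-0.0017,0.02,0,0,0,1],[0,0,0.03,0,0,0,1],[0,0,0.025,0,0,0,1],[0,0,0.01,0,0,0,1],[0,0,0,0,0,0,1]]'
python3 -m creep '[[0,0,0.006,0,0,0,1],[0,0,0.003,0,0,0,1],[0,0,0.0015,0,0,0,1],[0,0,0,0,0,0,1]]'
python3 -c "
from h import *
to(.6265,.0421,.0865,2.018)"
```

```text
t: 20.93
eef_pos: [0.6244, 0.0421, 0.0933]
eef_rot: [-3.136, -0.003, 2.018]
force: [0.0, 0.4, 0.3]
width: 1.001
grasp_force: 0.0
t: 21.27
eef_pos: [0.6266, 0.0421, 0.0869]
eef_rot: [3.141, 0.0, 2.018]
force: [-0.8, -0.2, -0.5]
width: 1.002
grasp_force: 0.0
t 21.27 d [ 0.0001 -0.0001  0.0004] rv [ 0.001  0.    -0.   ] j [-0.07  0.47 -0.06  1.04 -0.    1.06]
```

```bash
python3 -m creep '[[0,0,0,0,0,0,0.8],[0,0,0,0,0,0,0.6],[0,0,0,0,0,0,0.4],[0,0,0,0,0,0,0],[0,0,0,0,0,0,0]]' 50
python3 -m creep '[[0,0,0,0,0,0,0],[0,0,0,0,0,0,0],[0,0,0,0,0,0,0]]'
python3 -c "
from h import *
to(.6265,.0421,.23,2.018)"
```

```text
t: 21.68
eef_pos: [0.6267, 0.0421, 0.0873]
eef_rot: [3.14, 0.001, 2.018]
force: [-0.3, -0.3, 5.9]
width: 0.632
grasp_force: 52.9
t: 21.93
eef_pos: [0.6267, 0.0421, 0.0873]
eef_rot: [3.14, 0.001, 2.018]
force: [-1.0, 0.1, 5.3]
width: 0.627
grasp_force: 52.9
t 21.93 d [ 0.      0.     -0.1427] rv [ 0.001  0.001 -0.   ] j [-0.07  0.47 -0.06  1.04  0.    1.06]
```

```bash
python3 -m creep '[[0,0,-0.003,0,0,0,0],[0,0,-0.005,0,0,0,0],[0,0,-0.008,0,0,0,0],[0,0,-0.01,0,0,0,0],[0,0,-0.01,0,0,0,0]]'
python3 -m creep '[[0,0,-0.015,0,0,0,0],[0,0,-0.015,0,0,0,0],[0,0,-0.015,0,0,0,0],[0,0,-0.015,0,0,0,0],[0,0,-0.015,0,0,0,0]]'
python3 -m creep '[[0,0,-0.012,0,0,0,0],[0,0,-0.008,0,0,0,0],[0,0,-0.004,0,0,0,0],[0,0,0,0,0,0,0],[0,0,0,0,0,0,0]]'
python3 -m creep '[[0,0,0,0,0,0,0],[0,0,0,0,0,0,0],[0,0,0,0,0,0,0]]'
cat > end.py <<'E'
from h import *
s=status.state();p,d=viewer.grab_frame("scene");W=cloud("scene",d);a=p[60:330,80:330]
w,dw=viewer.grab_frame("wrist");V=cloud("wrist",dw,s);e=s["eef_pos"];print(e,s["eef_rot"],s["qvel"].round(4))
cv2.imwrite("pics/m7.png",np.hstack([cv2.resize(a,(389,420)),cv2.resize(w,(400,420))])[:,:,::-1])
S=sel(V,(e[0]-.065,e[0]+.065,e[1]-.065,e[1]+.065),e[2]-.03,e[2]-.001);z=np.median(S[:,2]);S=S[abs(S[:,2]-z)<.004]
A=np.c_[S[:,:2],np.ones(len(S))];x=np.linalg.lstsq(A,S[:,2],rcond=None)[0];print("cover z",z,"slope",np.degrees(x[:2]),len(S))
for zz in((.135,.15),(.066,.0705)):
    Q=sel(W,(.56,.69,-.02,.11),*zz);print(zz,len(Q),Q.mean(0) if len(Q) else 0,cv2.minEnclosingCircle((Q[:,:2]*1000).astype(np.float32)) if len(Q) else 0)
E
python3 end.py
```

```text
t: 22.35
eef_pos: [0.6264, 0.0421, 0.1234]
eef_rot: [3.141, 0.0, 2.018]
force: [0.3, 0.6, -1.1]
width: 0.628
grasp_force: 52.9
t: 22.77
eef_pos: [0.6263, 0.0421, 0.1991]
eef_rot: [3.141, 0.0, 2.018]
force: [0.5, 0.1, -1.9]
width: 0.633
grasp_force: 52.9
t: 23.18
eef_pos: [0.6262, 0.042, 0.221]
eef_rot: [-3.141, -0.0, 2.018]
force: [-0.1, -0.8, -1.6]
width: 0.627
grasp_force: 52.9
t: 23.43
eef_pos: [0.6261, 0.0421, 0.2206]
eef_rot: [-3.141, -0.001, 2.018]
force: [0.6, 0.6, -1.8]
width: 0.63
grasp_force: 52.9
[0.62611254 0.04205754 0.22062485] [-3.14060230e+00 -5.66859713e-04  2.01776202e+00] [ 0.001  -0.0013  0.0049  0.0002  0.0005  0.0018]
cover z 0.2075608311429656 slope [-0.07610228 -0.06940241] 19938
(0.135, 0.15) 0 0 0
(0.066, 0.0705) 571 [0.63251269 0.05637295 0.0676916 ] ((617.4862060546875, 48.58773422241211), 60.088096618652344)
```

View pics/m7.png

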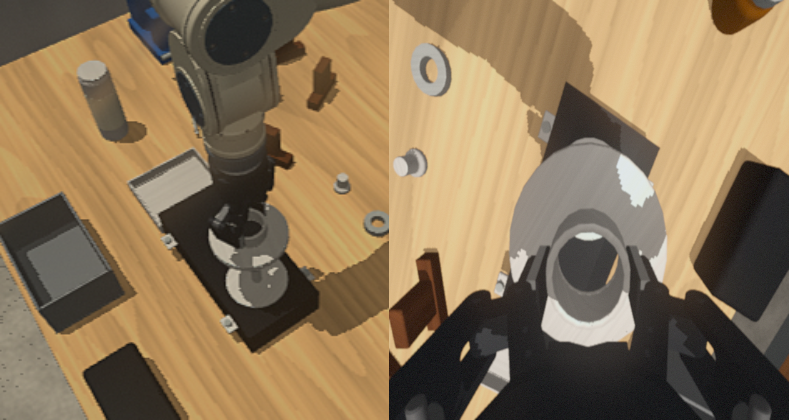

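The cover is held level with its skirt at about 0.196 m, above the rod top at 0.143 m. The inner lid's flange is at 0.0677 m, which is home, and the scraper stands on the bench.

```bash
python3 -c "
from plant import workorder
print(workorder.sign_off())"
```

```text
the job is handed in; nothing more can be done
None
```

The job is done and handed in at about 23.5 s of robot time: the four chips are in the tray, the scraper is back on the bench, the inner lid is home in the mouth, and the outer cover is held still and level above the box, clear of the rod.

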